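# Ready a small engine for a cold start

### The arm

A 7-joint arm with a two-finger parallel gripper is mounted at the origin on a cart in front of the work surface, level with it; the furniture and walls round the work are solid. World frame = base frame: x ahead of the robot, y to its left, z up, the work surface at z = 0. Lengths are in m, angles in rad, forces in N, time in s.
With the tool pointing down it reaches from about 0.4 to 0.85 m from the base axis. Payload 4.5 kg.
Tool frame: the origin (TCP) lies midway between the tips of the shut fingers; the grasp point (between the pads) lies 19 mm behind it; y points along the fingers, z is the direction in which the jaws open and shut, and the axes are right-handed (so a half turn about y gives the same grasp; the last joint's range is limited). The gripper opens to 88 mm and grips with 3 to 60 N. Pads are 18 mm wide; open, the fingers measure 123 mm over their backs; the gripper's body (75 mm by 187 mm) begins 45 mm behind the grasp point.
Start: joints at [1.374, 0.689, -0.195, 1.565, 0.157, 0.902, -0.215], TCP at [0.143, -0.608, 0.239] pointing down, gripper open.
Joint ranges: [-3.01, 3.01], [-0.46, 2.08], [-1.47, 1.51], [0.13, 2.56], [-1, 4.14], [0.04, 2.09], [-2.66, 2.66]. Speed limits (rad/s): [2.57, 2.57, 3.14, 3.14, 3.14, 3.14, 3.14].

### API

Orientations are given as a rotation vector (axis times angle).
In Python, from cell import * gives the robot as it stands. The module is installed in compiled form; this text tells all that it offers.
- The arm moves only by the tool drive_tool, never from a script. Its argument "targets" is text: rows parted by semicolons, each of 7 numbers parted by spaces: the shift along the tool's x, y, z in mm, then the turn, a rotation vector about the tool's x, y, z in degrees, then the opening, from -1 (shut) to 1 (fully open). A call has exactly 5 rows; each row is the pose to reach, as a shift and turn from the pose measured when the call began, along the tool's axes at that moment; what a row does not reach only later rows make up. A row lasts 1/12 s, in which the tool goes at most 41.7 mm and 7.16 degrees, less where a joint would pass 70% of its speed; a pose out of reach is approached as far as the arm can. A call with a gripper value outside its range is refused whole. The fingers move at their own pace and stop on an object; "force" is the grip in N (left out, the last holds). Time passes only in rows, so rows that repeat a pose let the fingers close, or fill a call up. It gives the time, the measured TCP pose, the force and the opening at its end, in the units of the state.
- sense(): the state, without advancing time (a new reading comes with each control period).
- capture(name): name is "side" or "top" or "wrist"; returns the picture (420x560x3 uint8, red, green, blue); there is no depth.
- calibration(name): a dict with "vertical_fov" (degrees; the focal length in pixels is half the picture's height over the tangent of half this angle, whatever the lens; pixels are square), "cx", "cy" (the principal point, pixels), "T" (4x4, takes a point from camera to world coordinates). Camera axes: x right, y down, z forward; pixel columns grow to the right and rows downward; lengths in m; the calibration is good to about 2 mm. A picture is of the moment at which its call begins: read the wrist's pose just before it. calibration takes no time and is no camera call; for the wrist camera it gives the pose at the moment of the call.
- job_done(): hands the job in, once; it reports no verdict.
The state is a dict: "t": time; "joint_pos": joint angles; "dq": joint speeds; "joint_torque": joint torques, N m; "ee_pos": TCP position; "tool_rot": TCP orientation; "ft_force": force on the tool from outside, world axes, zero at the start; "wrist_torque": the same for the moment, N m; "opening": opening from 0.0 (shut) to 1.0 (fully open).
Only numpy, scipy, OpenCV 4.12 (cv2) and the standard library are available. Lean on these libraries where they do the work, as an engineer would, in place of code of your own. Each camera call takes 0.05 s, during which the arm holds its last target.

### The job

Get the small engine on the bench ready for a cold start, touching its controls with the fingertips only: push the fuel tap lever fully open, in line with the pipe, then press the rubber primer bulb all the way down at least twice, letting it come right back up each time, and then push the choke lever from run past its half notch to the full-choke stop. Leave the throttle arm as it is set, and do not pick up or shift the engine or anything else that lies around it.

Things in the scene. Friction and masses are not known exactly. Their poses are not given: they have to be found in the camera images.
- engine: small petrol engine on a 240 x 270 mm plywood board standing loose on the bench, 4.8 kg, 265 mm high. Origin at the board's underside; -x points to the control side (towards the robot, up to 20 degrees off), +y to its left as the robot sees it, z up. Its controls stand on a level plate, top 105 mm above the bench, 42 to 129 mm in front of the origin; the tall parts stand behind x = -0.01
- fuel_tap (a joint): fuel tap, quarter-turn valve with an upright spindle at the left end of the plate. 0 = shut, lever across the pipe (points along the engine's -x); 1.571 = open, lever along the pipe (points along +y). Starts at 0 to 0.25, opens clockwise seen from above, hard stops at both ends, stays where it is left, needs 1 to 2 N at the grip
- tap_grip (a point): point on the tap's black grip, 45 mm from the spindle, half-way up the grip; the grip is 11 mm wide, 14 mm high and runs from 22 to 58 mm from the spindle; its underside is 19 mm above the plate
- tap_pivot (a point): spindle axis of the fuel tap, at the height of the grip's centre (131 mm above the bench); does not move on the engine
- primer (a joint): primer bulb, a round black rubber dome 29 mm across that faces up on the plate between the tap and the choke lever. 0 = up, 0.010 m = fully down; springs back by itself, about 6 N to press fully
- primer_top (a point): top of the primer bulb's dome; 20 mm above the plate when up; goes down with the bulb
- choke (a joint): choke lever: level steel arm on an upright spindle at the right of the plate. 0 = run (knob at the left, arm 0.5 rad from -x), 0.5 = half (first notch, arm along -x), 1.0 = full choke (hard stop at the right). Starts at 0; grows anticlockwise seen from above. A sprung ball holds it in all three: 3 to 5 N at the knob to push it on; let go, it springs to the nearest place, or may stick within 0.06 rad of 0.25 or 0.75
- choke_knob (a point): middle of the upright knob on the choke lever, 60 mm from the spindle; the knob is a black cylinder 14 mm across and 30 mm high, from 11 to 42 mm above the plate
- choke_pivot (a point): spindle axis of the choke lever at the height of the knob's middle (131 mm above the bench); does not move on the engine
- throttle_tip (a point): upturned end of the throttle arm, a flat bare steel arm 66 mm long with a wing nut at its pivot, 154 mm above the bench at the right of the engine behind the choke lever, over the air cleaner; it stays where it is and must be left alone
- spray_can: bystander: spray can with a black cap, 63 mm across, 203 high, standing right of the engine; origin at the centre of its underside
- jar_3: bystander: glass jar with a lid, 65 mm across, 92 high, standing left of the engine; origin at the centre of its underside
- screwdriver_red: bystander: red-handled screwdriver, 212 mm long, lying in front of the engine; origin at the centre of its underside
- nut_m16: bystander: large nut, 35 mm across, lying left of the engine; origin at the centre of its underside
- tape_measure: bystander: tape measure, 84 mm wide, 62 high, standing on the bench; origin at the centre of its underside
- hex_key: bystander: L-shaped hex key, 93 mm long, lying right of the engine; origin at the centre of its underside

How it is judged:
By the outcome, as a careful person would: the job done as asked, in the order asked, and still so for the second after the job is handed in, with the robot touching nothing.
It also fails if it takes over 54 s, if anything falls off the work surface, if the arm or the gripper's body presses on something with over 40 N, if the wrist force passes 120 N, or if a joint passes its speed limit or range.

## Working session

There is one attempt and no reset: what is moved stays moved. The work goes in short steps, Python scripts to look and compute and a tool call to move; the robot and the scene stay as the last step left them, time stands still between calls to the robot, and variables do not carry over. Pictures are saved under pics/ and viewed, and the job is handed in when it is done.

Besides the shell and the picture viewer there is one more tool, called after "Call:" as name(argument=value, ...), one argument or row to a line, values as JSON. drive_tool: Moves the arm, as the interface text tells. Its arguments: {"type":"object","properties":{"targets":{"type":"string"},"force":{"type":"number"}},"required":["targets"]}

```bash
mkdir -p pics; ls; python3 - <<'E'
from cell import *
import cv2,numpy as np
s=sense();print({k:np.round(v,3).tolist() for k,v in s.items()})
for n in("side","top","wrist"):
    c=calibration(n);print(n,c["vertical_fov"],c["cx"],c["cy"],np.round(c["T"],4).tolist())
    if n!="wrist":
        cv2.imwrite(f"pics/{n}0.png",capture(n)[:,:,::-1])
E
```

```text
pics
{'t': 0.0, 'joint_pos': [1.374, 0.69, -0.194, 1.566, 0.157, 0.902, -0.215], 'dq': [-0.001, 0.001, 0.001, -0.0, 0.001, 0.0, -0.002], 'joint_torque': [0.0, -52.756, -1.266, -15.343, -0.053, 0.007, 0.0], 'ee_pos': [0.143, -0.608, 0.238], 'tool_rot': [-0.244, 2.101, -2.097], 'ft_force': [-0.242, 0.195, -0.965], 'wrist_torque': [-0.021, 0.015, 0.023], 'opening': 1.0}
side 47.02620686653798 286.2731857600264 208.62833472952352 [[0.8921, -0.2674, 0.3641, 0.1582], [-0.4514, -0.5592, 0.6954, -0.7427], [0.0176, -0.7847, -0.6196, 0.8345], [0.0, 0.0, 0.0, 1.0]]
top 50.286168211455035 269.6784576272153 207.7254951358106 [[0.0032, -0.996, 0.0896, 0.4682], [-0.9999, -0.0018, 0.0154, 0.0619], [-0.0152, -0.0897, -0.9959, 1.3072], [0.0, 0.0, 0.0, 1.0]]
wrist 64.4633185760391 274.6620165973252 205.55966717347454 [[0.2295, -0.9288, -0.2909, 0.2178], [-0.9733, -0.2197, -0.0665, -0.5902], [-0.0021, 0.2984, -0.9545, 0.3824], [0.0, 0.0, 0.0, 1.0]]
```

View pics/side0.png

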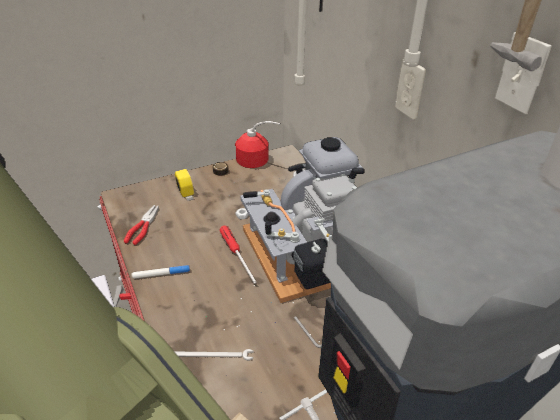

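View pics/top0.png

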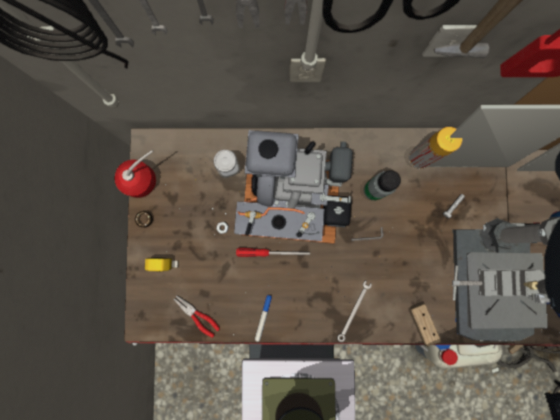

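```bash
python3 - <<'E'
import cv2
a=cv2.imread("pics/top0.png")[60:260,130:400];cv2.imwrite("pics/top0z.png",cv2.resize(a,None,fx=2.9,fy=2.9,interpolation=cv2.INTER_CUBIC))
a=cv2.imread("pics/side0.png")[80:330,180:480];cv2.imwrite("pics/side0z.png",cv2.resize(a,None,fx=2.4,fy=2.4,interpolation=cv2.INTER_CUBIC))
E
```

```text
(no output)
```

View pics/top0z.png

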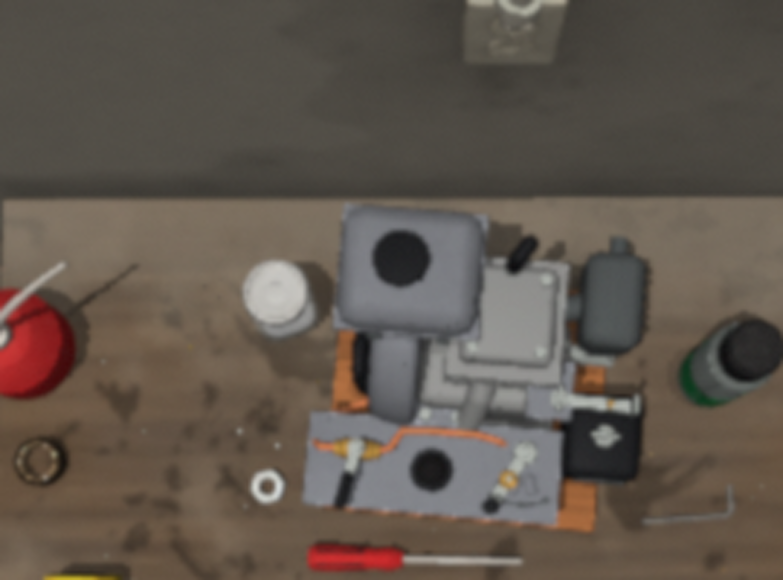

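View pics/side0z.png

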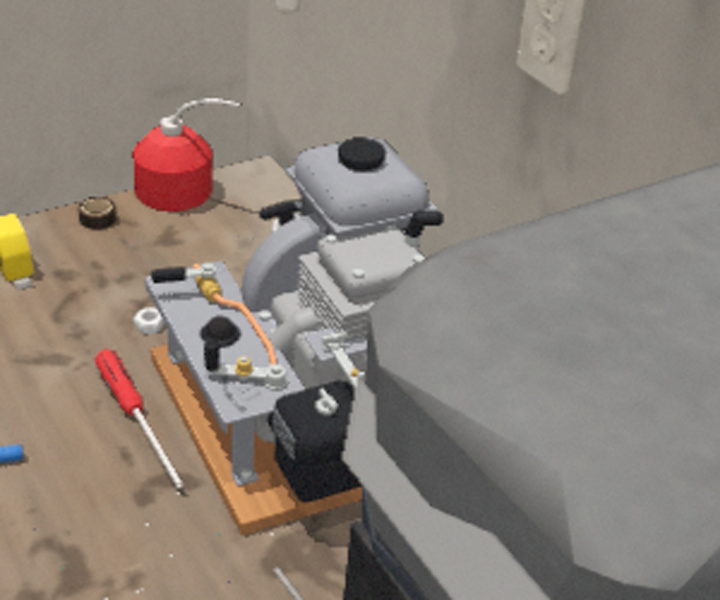

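The top view has the plate at about (235–324, 202–240), with the tap lever at (249,220), the bulb at (279,222) and the choke knob at (299,234). The side view shows the same controls. I'll cast these onto the known heights.

```bash
cat > h.py <<'E'
from cell import *
import cv2,numpy as np
from scipy.spatial.transform import Rotation as R
def ray(c,u,v):
    f=210/np.tan(np.radians(c["vertical_fov"]/2));T=np.array(c["T"])
    return T[:3,3],T[:3,:3]@np.array([(u-c["cx"])/f,(v-c["cy"])/f,1])
def onz(c,u,v,z):
    o,d=ray(c,u,v);return o+d*(z-o[2])/d[2]
def proj(c,p):
    f=210/np.tan(np.radians(c["vertical_fov"]/2));T=np.array(c["T"])
    q=T[:3,:3].T@(np.array(p)-T[:3,3]);return np.array([c["cx"]+f*q[0]/q[2],c["cy"]+f*q[1]/q[2]])
E
python3 - <<'E'
from h import *
t=calibration("top");s=calibration("side")
T=lambda x,y:(x/2.9+130-.33,y/2.9+60-.33)
S=lambda x,y:(x/2.4+180-.3,y/2.4+80-.3)
P={"pl_BL":((312,411),.105),"pl_BR":((562,430),.105),"pl_FR":((558,522),.105),"pl_FL":((304,505),.105),
"tap":((356,448),.138),"grip":((345,488),.138),"gripend":((342,505),.138),"primer":((432,470),.12),"cpiv":((526,453),.125),"knob":((490,506),.147),"thr":((628,404),.154),"can":((752,350),.203),"jar":((276,285),.092)}
for k,(p,z) in P.items():print("top",k,np.round(onz(t,*T(*p),z),4))
P={"primer":((219,326),.122),"knobtop":((211,345),.147),"gripend":((152,276),.138),"gripin":((187,273),.138),"tap":((208,269),.138),"cpiv":((277,374),.125),"plFL":((146,282),.105),"plFR":((234,424),.105)}
for k,(p,z) in P.items():print("side",k,np.round(onz(s,*S(*p),z),4))
E
```

```text
top pl_BL [0.5935 0.1683 0.105 ]
top pl_BR [ 0.5761 -0.0643  0.105 ]
top pl_FR [ 0.4909 -0.06    0.105 ]
top pl_FL [0.5059 0.1748 0.105 ]
top tap [0.5565 0.1252 0.138 ]
top grip [0.5203 0.1349 0.138 ]
top gripend [0.505  0.1375 0.138 ]
top primer [0.5378 0.0564 0.12  ]
top cpiv [ 0.5532 -0.0293  0.125 ]
top knob [0.5041 0.0047 0.147 ]
top thr [ 0.5951 -0.1181  0.154 ]
top can [ 0.6363 -0.2169  0.203 ]
top jar [0.7153 0.2049 0.092 ]
side primer [0.5328 0.0492 0.122 ]
side knobtop [ 5.011e-01 -4.000e-04  1.470e-01]
side gripend [0.4979 0.1324 0.138 ]
side gripin [0.5316 0.1219 0.138 ]
side tap [0.5536 0.119  0.138 ]
side cpiv [ 0.5493 -0.0407  0.125 ]
side plFL [0.5042 0.1669 0.105 ]
side plFR [ 0.4938 -0.0644  0.105 ]
```

```bash
python3 - <<'E'
from h import *
s=sense();M=R.from_rotvec(s["tool_rot"]).as_matrix();print(np.round(M,3))
c=np.array(calibration("wrist")["T"]);print("cam in tool",np.round(M.T@(c[:3,3]-s["ee_pos"]),3),np.round(M.T@c[:3,:3],3))
cv2.imwrite("pics/w0.png",capture("wrist")[:,:,::-1])
E
```

```text
[[-0.973 -0.     0.229]
 [-0.229  0.001 -0.973]
 [ 0.    -1.    -0.002]]
cam in tool [-0.077 -0.144 -0.   ] [[-0.001  0.954  0.298]
 [ 0.001 -0.298  0.954]
 [ 1.     0.001 -0.   ]]
```

View pics/w0.png

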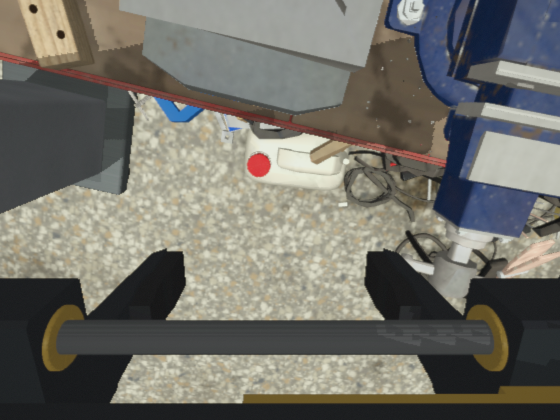

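```bash
python3 - <<'E'
from h import *
a=cv2.imread("pics/top0.png")[180:420,330:560];cv2.imwrite("pics/top0r.png",cv2.resize(a,None,fx=2.5,fy=2.5,interpolation=cv2.INTER_CUBIC))
t=calibration("top")
for z in (0,.05,.24,.45):print(z,[np.round(proj(t,p+(z,))).tolist() for p in [(.143,-.608),(.143,-.4),(.18,-.4),(.0,.0)]])
for u,v in [(455,230),(455,340),(540,230),(130,343),(440,345),(508,240)]:print(u,v,np.round(onz(t,u,v,0),3),np.round(onz(t,u,v,.4),3))
w=calibration("wrist")
for u,v in [(50,30),(150,40),(145,62),(345,112),(390,0),(0,58),(440,160),(500,0)]:print('w',u,v,np.round(onz(w,u,v,0),3),np.round(onz(w,u,v,.1),3))
s=calibration("side")
for u,v in [(330,390),(330,240),(342,370),(430,160),(550,140)]:print('s',u,v,[np.round(onz(s,u,v,z),3).tolist() for z in (0.,.3,.5)])
E
```

```text
0 [[514.0, 365.0], [440.0, 364.0], [439.0, 351.0], [298.0, 415.0]]
0.05 [[524.0, 369.0], [446.0, 369.0], [446.0, 355.0], [299.0, 422.0]]
0.24 [[569.0, 392.0], [478.0, 391.0], [477.0, 374.0], [303.0, 454.0]]
0.45 [[644.0, 429.0], [529.0, 428.0], [528.0, 407.0], [310.0, 508.0]]
455 230 [ 0.522 -0.456  0.   ] [ 0.506 -0.298  0.4  ]
455 340 [ 0.21  -0.445  0.   ] [ 0.289 -0.29   0.4  ]
540 230 [ 0.523 -0.7    0.   ] [ 0.506 -0.467  0.4  ]
130 343 [0.195 0.482 0.   ] [0.279 0.353 0.4  ]
440 345 [ 0.195 -0.403  0.   ] [ 0.279 -0.261  0.4  ]
508 240 [ 0.493 -0.607  0.   ] [ 0.486 -0.403  0.4  ]
w 50 30 [ 0.233 -0.347  0.   ] [ 0.229 -0.411  0.1  ]
w 150 40 [ 0.247 -0.449  0.   ] [ 0.24  -0.486  0.1  ]
w 145 62 [ 0.225 -0.446  0.   ] [ 0.223 -0.484  0.1  ]
w 345 112 [ 0.225 -0.668  0.   ] [ 0.223 -0.648  0.1  ]
w 390 0 [ 0.339 -0.68   0.   ] [ 0.308 -0.657  0.1  ]
w 0 58 [ 0.194 -0.297  0.   ] [ 0.2   -0.373  0.1  ]
w 440 160 [ 0.199 -0.79   0.   ] [ 0.204 -0.738  0.1  ]
w 500 0 [ 0.365 -0.788  0.   ] [ 0.326 -0.736  0.1  ]
s 330 390 [[0.473, -0.336, 0.0], [0.36, -0.482, 0.3], [0.284, -0.58, 0.5]]
s 330 240 [[0.691, 0.028, 0.0], [0.5, -0.249, 0.3], [0.372, -0.434, 0.5]]
s 342 370 [[0.516, -0.31, 0.0], [0.388, -0.465, 0.3], [0.302, -0.569, 0.5]]
s 430 160 [[1.182, 0.22, 0.0], [0.814, -0.126, 0.3], [0.569, -0.357, 0.5]]
s 550 140 [[1.648, 0.142, 0.0], [1.112, -0.176, 0.3], [0.755, -0.388, 0.5]]
```

View pics/top0r.png

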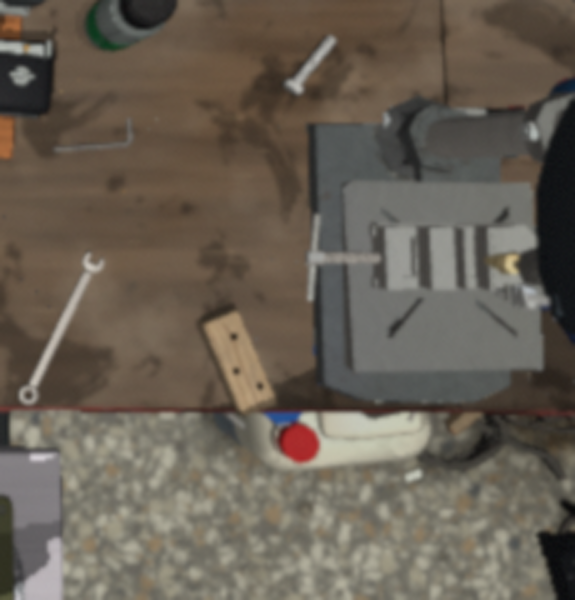

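```bash
python3 - <<'E'
from h import *
w=calibration("wrist");t=calibration("top")
for z in np.arange(0,.3,.04):print(round(z,2),np.round(onz(w,122,10,z),3)[:2],np.round(onz(w,347,68,z),3)[:2],np.round(onz(t,470,328,z),3)[:2],np.round(onz(t,547,328,z),3)[:2],"handle",np.round(onz(t,455,285,z),3)[:2],np.round(onz(t,457,300,z),3)[:2])
E
```

```text
0.0 [ 0.268 -0.418] [ 0.268 -0.657] [ 0.243 -0.489] [ 0.245 -0.706] handle [ 0.364 -0.451] [ 0.322 -0.455]
0.04 [ 0.263 -0.436] [ 0.263 -0.65 ] [ 0.25  -0.472] [ 0.251 -0.683] handle [ 0.367 -0.435] [ 0.326 -0.439]
0.08 [ 0.258 -0.454] [ 0.258 -0.643] [ 0.257 -0.455] [ 0.258 -0.659] handle [ 0.37  -0.419] [ 0.331 -0.423]
0.12 [ 0.253 -0.472] [ 0.253 -0.636] [ 0.264 -0.438] [ 0.265 -0.636] handle [ 0.374 -0.404] [ 0.335 -0.407]
0.16 [ 0.247 -0.49 ] [ 0.247 -0.629] [ 0.271 -0.422] [ 0.272 -0.612] handle [ 0.377 -0.388] [ 0.34  -0.392]
0.2 [ 0.242 -0.508] [ 0.242 -0.622] [ 0.278 -0.405] [ 0.279 -0.589] handle [ 0.38  -0.372] [ 0.344 -0.376]
0.24 [ 0.237 -0.526] [ 0.237 -0.615] [ 0.285 -0.388] [ 0.286 -0.565] handle [ 0.383 -0.357] [ 0.349 -0.36 ]
0.28 [ 0.231 -0.544] [ 0.231 -0.608] [ 0.291 -0.371] [ 0.292 -0.542] handle [ 0.386 -0.341] [ 0.353 -0.344]
```

Call:
drive_tool(
  targets="-10 0 -36 0 0 0 -1;-20 0 -72 0 0 0 -1;-30 0 -109 0 0 0 -1;-40 0 -145 0 0 0 -1;-50 0 -181 0 0 0 -1",
  force=20,
)

```text
t: 0.57
ee_pos: [0.1498, -0.4183, 0.2382]
tool_rot: [-0.243, 2.101, -2.098]
ft_force: [0.0, -0.7, 0.6]
opening: 0.645
```

Call:
drive_tool(
  targets="-34 -10 -20 0 3 0 -1;-68 -20 -40 0 7 0 -1;-102 -30 -60 0 10 0 -1;-136 -40 -80 0 14 0 -1;-170 -50 -100 0 17 0 -1",
)

```text
t: 0.98
ee_pos: [0.2934, -0.2806, 0.289]
tool_rot: [-0.076, -2.187, 2.184]
ft_force: [1.5, -0.8, -0.1]
opening: 0.268
```

```bash
cat >> h.py <<'E'
def to(p):
    s=sense();M=R.from_rotvec(s["tool_rot"]).as_matrix();return np.round(M.T@(np.array(p)-s["ee_pos"])*1000,1)
def st():
    s=sense();M=R.from_rotvec(s["tool_rot"]).as_matrix()
    print(round(float(s["t"]),2),np.round(s["ee_pos"],4),"F",np.round(s["ft_force"],1),"op",round(float(s["opening"]),2),"x",np.round(M[:,0],3),"y",np.round(M[:,1],3),"z",np.round(M[:,2],3))
E
python3 - <<'E'
from h import *
st();print(to((.44,.05,.30)))
E
```

```text
0.98 [ 0.2934 -0.2806  0.289 ] F [ 1.5 -0.8 -0.1] op 0.27 x [-0.998  0.07   0.   ] y [-0.     0.002 -1.   ] z [-0.07  -0.998 -0.002]
[-123.2  -10.6 -340.1]
```

Call:
drive_tool(
  targets="-14 -2 -39 0 0 0 -1;-28 -4 -78 0 0 0 -1;-42 -6 -117 0 0 0 -1;-56 -8 -156 0 0 0 -1;-70 -10 -194 0 0 0 -1",
)

```text
t: 1.4
ee_pos: [0.3769, -0.09, 0.2994]
tool_rot: [-0.076, -2.187, 2.184]
ft_force: [1.1, -0.1, 0.4]
opening: 0.006
```

Call:
drive_tool(
  targets="-14 0 -38 0 0 0 -1;-28 0 -76 0 0 0 -1;-42 0 -114 0 0 0 -1;-54 0 -146 0 0 0 -1;-54 0 -146 0 0 0 -1",
)

```text
t: 1.82
ee_pos: [0.4438, 0.0598, 0.2999]
tool_rot: [-0.068, -2.201, 2.186]
ft_force: [0.8, -0.4, -0.2]
opening: 0.008
```

```bash
python3 - <<'E'
from h import *
import pickle
st();c=calibration("wrist");i=capture("wrist")[:,:,::-1];st()
pickle.dump((c,sense()),open("w1.pkl","wb"))
cv2.imwrite("pics/w1.png",i)
cv2.imwrite("pics/w1z.png",cv2.resize(i,None,fx=1.42,fy=1.42,interpolation=cv2.INTER_CUBIC))
E
```

```text
1.82 [0.4438 0.0598 0.2999] F [ 0.8 -0.4 -0.2] op 0.01 x [-0.998  0.059 -0.003] y [ 0.003  0.007 -1.   ] z [-0.059 -0.998 -0.007]
1.87 [0.442  0.0558 0.2995] F [-0.8 -0.3 -0.2] op 0.01 x [-0.998  0.062 -0.   ] y [ 0.001  0.003 -1.   ] z [-0.062 -0.998 -0.004]
```

View pics/w1.png

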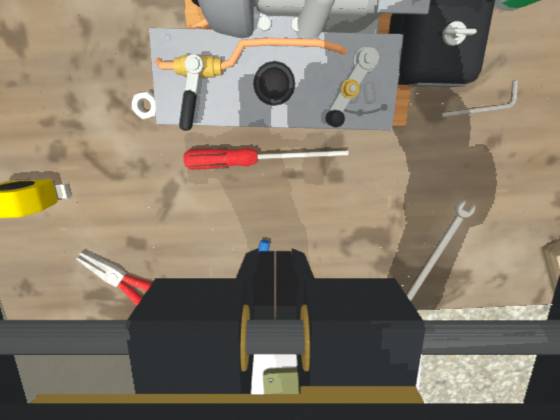

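The wrist view shows the controls well: tap spindle at (194,63), grip at about (188,110), bulb at (274,83), choke spindle at (366,58) and knob at (335,119). I'll take one settled picture and get blob centroids.

```bash
python3 - <<'E'
from h import *
st();c=calibration("wrist");im=capture("wrist")[:,:,::-1].copy();st()
cv2.imwrite("pics/w2.png",im)
g=im.max(2);sub=(g[20:150,145:380]<48).astype(np.uint8)
n,l,s,ce=cv2.connectedComponentsWithStats(sub)
for k in range(1,n):
    if s[k,4]>80:
        ct=ce[k]+[145,20];pts=np.argwhere(l==k)[:,::-1].astype(np.float32)+[145,20]
        print(ct.round(1),s[k].tolist(),cv2.minAreaRect(pts.astype(np.float32)))
cv2.imwrite("pics/w2z.png",cv2.resize(im[10:150,130:420],None,fx=2.7,fy=2.7,interpolation=cv2.INTER_CUBIC))
E
```

```text
1.87 [0.442  0.0558 0.2995] F [-0.8 -0.3 -0.2] op 0.01 x [-0.998  0.062 -0.   ] y [ 0.001  0.003 -1.   ] z [-0.062 -0.998 -0.004]
1.92 [0.4409 0.053  0.2993] F [-0.9 -0.1 -0.2] op 0.0 x [-0.998  0.066  0.001] y [-0.001  0.001 -1.   ] z [-0.066 -0.998 -0.001]
[266.5  85.5] [108, 45, 30, 32, 325] ((267.5, 80.5), (31.0, 29.0), 90.0)
[186.4 108.8] [38, 71, 7, 36, 82] ((186.39248657226562, 108.663818359375), (2.9210312366485596, 35.22763442993164), 6.709836959838867)
[328.6 116.5] [176, 89, 17, 15, 125] ((329.0, 116.0), (14.0, 16.0), 90.0)
```

View pics/w2z.png

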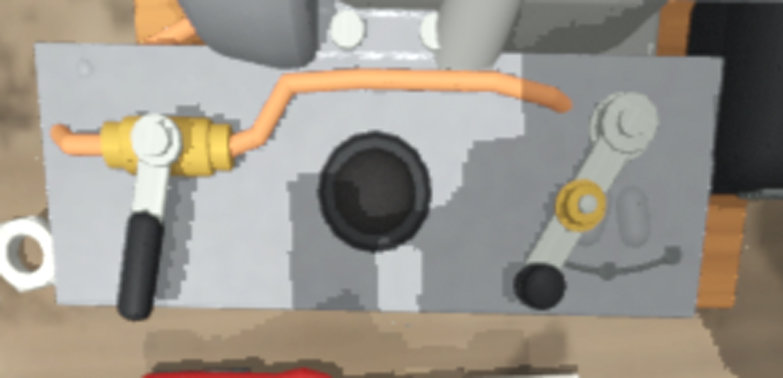

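```bash
python3 - <<'E'
from h import *
import json
# reconstruct calibration at start of w2 picture from the printed tool pose
Rt=np.array([[-.998,.001,-.062],[.062,.003,-.998],[0,-1,-.004]]);U,_,V=np.linalg.svd(Rt);Rt=U@V
C=np.array([[0,.954,.298],[0,-.298,.954],[1,0,0]]);c=calibration("wrist");T=np.eye(4);T[:3,:3]=Rt@C;T[:3,3]=np.array([.442,.0558,.2995])+Rt@[-.077,-.144,0];c["T"]=T
Z=lambda x,y:(x/2.7+130-.3,y/2.7+10-.3)
P={"tap":((155,139),.142),"grip":((140,265),.138),"gripend":((134,318),.131),"primer":((375,191),.114),"cpiv":((628,124),.125),"knob":((540,287),.147),"FL":((58,303),.105),"FR":((694,317),.105),"BL":((35,44),.105),"BR":((722,57),.105)}
for k,(p,z) in P.items():print(k,np.round(onz(c,*Z(*p),z),4))
E
```

```text
tap [0.5556 0.1227 0.142 ]
grip [0.5187 0.1339 0.138 ]
gripend [0.5017 0.1403 0.131 ]
primer [0.5379 0.0561 0.114 ]
cpiv [ 0.5526 -0.0276  0.125 ]
knob [0.5042 0.005  0.147 ]
FL [0.5073 0.1748 0.105 ]
FR [ 0.4879 -0.0577  0.105 ]
BL [0.5921 0.1679 0.105 ]
BR [ 0.5736 -0.0639  0.105 ]
```

```bash
cat >> h.py <<'E'
yaw=-0.077
ex=np.array([np.cos(yaw),np.sin(yaw)]);ey=np.array([-np.sin(yaw),np.cos(yaw)])
TAP=np.array([.556,.124]);PR=np.array([.538,.056]);CH=np.array([.553,-.0285])
def tapw(phi,gap,r=.045,b=.0145):
    u=-np.cos(phi)*ex+np.sin(phi)*ey;n=np.sin(phi)*ex+np.cos(phi)*ey
    return TAP+r*u-n*(.0055+.009*abs(np.sin(phi))+b*abs(np.cos(phi))+gap)
def chw(q,gap,b=.0145):
    a=.5-q;u=-np.cos(a)*ex+np.sin(a)*ey;n=-np.sin(a)*ex-np.cos(a)*ey
    return CH+.060*u-n*(.007+.009*abs(np.sin(a))+b*abs(np.cos(a))+gap)
E
python3 - <<'E'
from h import *
st()
for f in (.22,.5,.8,1.1,1.4,1.571):print(f,tapw(f,0).round(4),to((*tapw(f,0),.13)))
print("start",tapw(.22,.014).round(4),to((*tapw(.22,.014),.17)))
E
```

```text
1.92 [0.4409 0.053  0.2993] F [-0.9 -0.1 -0.2] op 0.0 x [-0.998  0.066  0.001] y [-0.001  0.001 -1.   ] z [-0.066 -0.998 -0.001]
0.22 [0.5066 0.1165] [-61.6 169.3 -67.5]
0.5 [0.506  0.1297] [-60.1 169.4 -80.6]
0.8 [0.5103 0.1445] [-63.4 169.4 -95.7]
1.1 [0.5202 0.1578] [ -72.4  169.4 -109.7]
1.4 [0.535  0.1672] [ -86.5  169.4 -120. ]
1.571 [0.545 0.17 ] [ -96.3  169.4 -123.5]
start [0.5025 0.1031] [-58.4 129.3 -54. ]
```

Call:
drive_tool(
  targets="-15 30 -14 0 0 4 -1;-29 60 -27 0 0 8 -1;-44 95 -41 0 0 12 -1;-58 125 -54 0 0 15 -1;-58 125 -54 0 0 15 -1",
)

```text
t: 2.33
ee_pos: [0.4991, 0.1048, 0.1685]
tool_rot: [0.331, 2.099, -2.125]
ft_force: [-0.4, 0.0, -0.3]
opening: 0.005
```

```bash
python3 - <<'E'
from h import *
st();c=calibration("wrist");im=capture("wrist")[:,:,::-1].copy();st()
cv2.imwrite("pics/w3.png",im)
print(to((*tapw(.22,.012),.13)))
E
```

```text
2.33 [0.4991 0.1048 0.1685] F [-0.4  0.  -0.3] op 0.0 x [-0.967  0.057 -0.25 ] y [ 0.249 -0.019 -0.968] z [-0.06  -0.998  0.004]
2.38 [0.4993 0.1026 0.1713] F [-0.4 -0.6 -0.2] op 0.01 x [-0.966  0.06  -0.25 ] y [ 0.249 -0.021 -0.968] z [-0.064 -0.998  0.005]
[ 6.8 40.9 -2.9]
```

View pics/w3.png

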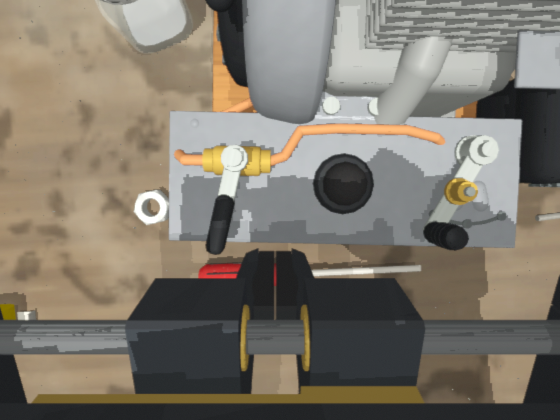

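The fingertips at about (275,250) sit to the right of the grip at (220,225), with clear room to descend.

Call:
drive_tool(
  targets="2 13 -1 0 0 0 -1;4 27 -2 0 0 0 -1;6 41 -3 0 0 0 -1;6 41 -3 0 0 0 -1;6 41 -3 0 0 0 -1",
)

```text
t: 2.8
ee_pos: [0.5091, 0.1038, 0.1378]
tool_rot: [0.336, 2.105, -2.139]
ft_force: [0.9, 0.4, 0.8]
opening: 0.003
```

```bash
python3 - <<'E'
from h import *
st();c=calibration("wrist");im=capture("wrist")[:,:,::-1].copy();st()
cv2.imwrite("pics/w4.png",im)
for f in (.22,.3,.5,.65,.8,.95,1.1,1.25,1.4,1.5,1.571):print(f,to((*tapw(f,0),.13)))
E
```

```text
2.8 [0.5091 0.1038 0.1378] F [0.9 0.4 0.8] op 0.0 x [-0.968  0.068 -0.242] y [ 0.241 -0.025 -0.97 ] z [-0.072 -0.997  0.007]
2.85 [0.5089 0.1042 0.1378] F [-0.5 -0.4  0.5] op 0.01 x [-0.968  0.068 -0.242] y [ 0.241 -0.024 -0.97 ] z [-0.072 -0.997  0.007]
0.22 [  4.9   6.8 -12.1]
0.3 [  5.7   6.5 -15.7]
0.5 [  6.4   6.3 -25.2]
0.65 [  5.6   6.5 -32.7]
0.8 [  3.3   7.  -40.3]
0.95 [ -0.3   7.8 -47.6]
1.1 [ -5.4   9.  -54.3]
1.25 [-11.7  10.6 -60.2]
1.4 [-19.1  12.4 -64.8]
1.5 [-24.5  13.7 -67.1]
1.571 [-28.6  14.7 -68.2]
```

View pics/w4.png

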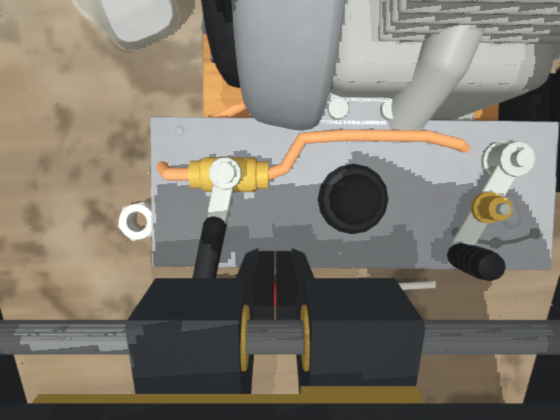

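Call:
drive_tool(
  targets="3 7 0 0 0 0 -1;5 8 -4 0 0 0 -1;5 8 -8 0 0 0 -1;5 8 -12 0 0 0 -1;6 8 -16 0 0 0 -1",
)

```text
t: 3.27
ee_pos: [0.5079, 0.121, 0.1308]
tool_rot: [0.334, 2.105, -2.143]
ft_force: [1.1, -2.3, 0.7]
opening: 0.007
```

```bash
python3 - <<'E'
from h import *
st()
for f in (.22,.3,.5,.65,.8,.95,1.1,1.25,1.4,1.5,1.571):print(f,to((*tapw(f,0),.13)))
E
```

```text
3.27 [0.5079 0.121  0.1308] F [ 1.1 -2.3  0.7] op 0.01 x [-0.969  0.069 -0.239] y [ 0.238 -0.026 -0.971] z [-0.074 -0.997  0.009]
0.22 [1.1 0.6 4.6]
0.3 [1.9 0.4 1. ]
0.5 [ 2.6  0.1 -8.5]
0.65 [  1.7   0.2 -16.1]
0.8 [ -0.5   0.7 -23.6]
0.95 [ -4.1   1.5 -30.9]
1.1 [ -9.2   2.7 -37.7]
1.25 [-15.5   4.2 -43.5]
1.4 [-22.9   6.  -48.1]
1.5 [-28.3   7.3 -50.4]
1.571 [-32.4   8.3 -51.6]
```

Call:
drive_tool(
  targets="2 0 -5 0 0 0 -1;2 0 -9 0 0 0 -1;2 0 -13 0 0 0 -1;1 0 -18 0 0 0 -1;-1 0 -23 0 0 0 -1",
)

```text
t: 3.68
ee_pos: [0.51, 0.144, 0.1306]
tool_rot: [0.333, 2.105, -2.145]
ft_force: [-0.4, -1.8, 0.0]
opening: 0.006
```

```bash
python3 - <<'E'
from h import *
st()
for f in (.65,.8,.95,1.1,1.25,1.4,1.5,1.571):print(f,to((*tapw(f,0),.13)))
cv2.imwrite("pics/w5.png",capture("wrist")[:,:,::-1])
E
```

```text
3.68 [0.51   0.144  0.1306] F [-0.4 -1.8  0. ] op 0.01 x [-0.969  0.069 -0.238] y [ 0.236 -0.027 -0.971] z [-0.074 -0.997  0.01 ]
0.65 [2.1 0.1 7.1]
0.8 [-0.1  0.6 -0.5]
0.95 [-3.8  1.4 -7.8]
1.1 [ -8.8   2.6 -14.5]
1.25 [-15.1   4.1 -20.4]
1.4 [-22.5   5.8 -25. ]
1.5 [-28.    7.1 -27.3]
1.571 [-32.    8.1 -28.5]
```

View pics/w5.png

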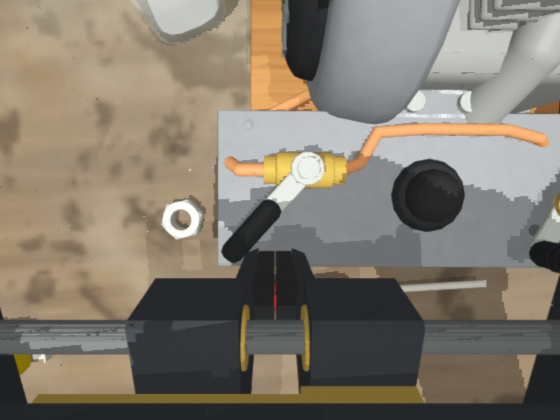

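The lever is about half-way round, touching the left corner of the fingertip. Continuing the arc.

Call:
drive_tool(
  targets="-3 1 -6 0 0 0 -1;-6 1 -11 0 0 0 -1;-9 2 -15 0 0 0 -1;-13 3 -18 0 0 0 -1;-18 4 -22 0 0 0 -1",
)

```text
t: 4.15
ee_pos: [0.531, 0.1665, 0.1309]
tool_rot: [0.332, 2.106, -2.142]
ft_force: [-2.1, -1.5, -1.6]
opening: 0.003
```

```bash
python3 - <<'E'
from h import *
st()
for f in (1.1,1.25,1.4,1.5,1.571):print(f,to((*tapw(f,0),.13)))
E
```

```text
4.15 [0.531  0.1665 0.1309] F [-2.1 -1.5 -1.6] op 0.0 x [-0.969  0.068 -0.238] y [ 0.237 -0.025 -0.971] z [-0.072 -0.997  0.008]
1.1 [10.1 -1.4  9.5]
1.25 [3.8 0.1 3.6]
1.4 [-3.6  1.8 -1. ]
1.5 [-9.1  3.2 -3.3]
1.571 [-13.1   4.1  -4.4]
```

Call:
drive_tool(
  targets="-3 1 -1 0 0 0 -1;-5 2 -2 0 0 0 -1;-7 2 -3 0 0 0 -1;-9 3 -3 0 0 0 -1;-11 3 -4 0 0 0 -1",
)

```text
t: 4.57
ee_pos: [0.5427, 0.1698, 0.1305]
tool_rot: [0.331, 2.106, -2.142]
ft_force: [-1.3, -1.5, -0.5]
opening: 0.002
```

```bash
python3 - <<'E'
from h import *
st()
print(to((*tapw(1.571,0),.13)))
cv2.imwrite("pics/w6.png",capture("wrist")[:,:,::-1])
E
```

```text
4.57 [0.5427 0.1698 0.1305] F [-1.3 -1.5 -0.5] op 0.0 x [-0.969  0.068 -0.238] y [ 0.237 -0.025 -0.971] z [-0.072 -0.997  0.008]
[-2.1  1.  -0.3]
```

View pics/w6.png

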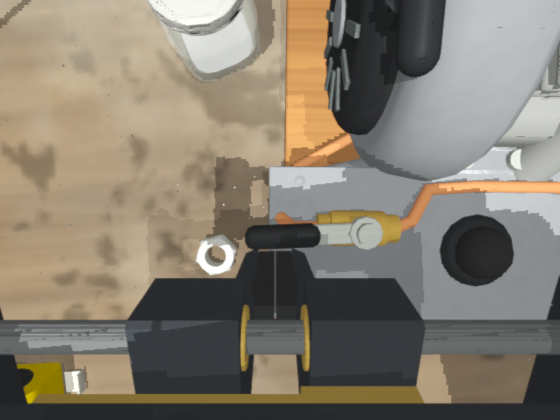

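The lever is nearly in line: grip at (283,237), spindle at (367,233). I'll press gently on to the stop.

Call:
drive_tool(
  targets="-1 0 0 0 0 0 -1;-2 0 0 0 0 0 -1;-3 1 0 0 0 0 -1;-4 1 0 0 0 0 -1;-4 1 0 0 0 0 -1",
)

```text
t: 5.03
ee_pos: [0.5458, 0.1699, 0.1304]
tool_rot: [0.329, 2.107, -2.142]
ft_force: [-5.3, 1.1, 2.9]
opening: 0.007
```

```bash
python3 - <<'E'
from h import *
st()
E
```

```text
5.03 [0.5458 0.1699 0.1304] F [-5.3  1.1  2.9] op 0.01 x [-0.969  0.067 -0.236] y [ 0.235 -0.025 -0.972] z [-0.071 -0.997  0.008]
```

Call:
drive_tool(
  targets="-1 0 0 0 0 0 -1;-1 0 0 0 0 0 -1;-2 0 0 0 0 0 -1;-2 0 0 0 0 0 -1;-2 0 0 0 0 0 -1",
)

```text
t: 5.45
ee_pos: [0.5459, 0.1699, 0.1304]
tool_rot: [0.325, 2.107, -2.144]
ft_force: [-8.2, 0.5, 3.8]
opening: 0.002
```

```bash
python3 - <<'E'
from h import *
st()
i=capture("wrist")[:,:,::-1]
cv2.imwrite("pics/w7.png",cv2.resize(i[150:330,200:500],None,fx=2.6,fy=2.6))
E
```

```text
5.45 [0.5459 0.1699 0.1304] F [-8.2  0.5  3.8] op 0.0 x [-0.97   0.066 -0.234] y [ 0.232 -0.025 -0.972] z [-0.07  -0.997  0.009]
```

View pics/w7.png

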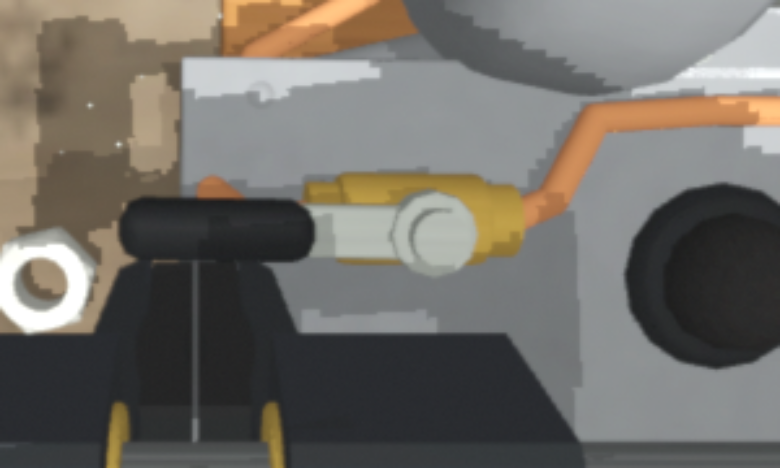

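Tap is at its hard stop: force rose to 8 N with no movement. Backing off and moving above the bulb.

Call:
drive_tool(
  targets="8 -2 0 0 0 0 -1;18 -8 0 0 0 0 -1;22 -25 0 0 0 0 -1;22 -42 0 0 0 0 -1;22 -42 0 0 0 0 -1",
)

```text
t: 5.92
ee_pos: [0.516, 0.1733, 0.1687]
tool_rot: [0.33, 2.108, -2.139]
ft_force: [0.5, 0.3, 0.5]
opening: 0.004
```

```bash
python3 - <<'E'
from h import *
st();print(to((*PR,.15)))
i=capture("wrist")[:,:,::-1];cv2.imwrite("pics/w8.png",i)
E
```

```text
5.92 [0.516  0.1733 0.1687] F [0.5 0.3 0.5] op 0.0 x [-0.969  0.066 -0.238] y [ 0.237 -0.023 -0.971] z [-0.07  -0.998  0.006]
[-24.7  26.  115.4]
```

View pics/w8.png

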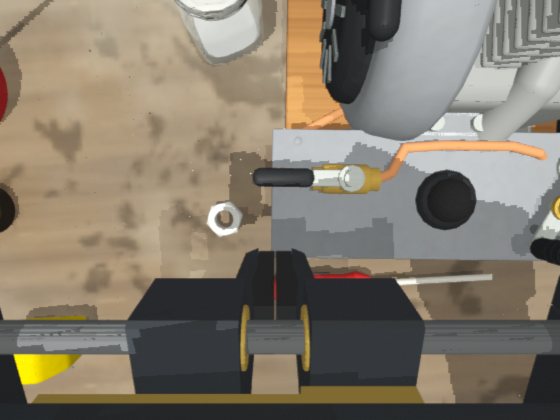

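The lever stayed in line with the pipe (grip at (283,177), spindle at (352,178)). Moving over the bulb.

Call:
drive_tool(
  targets="-6 0 30 0 0 0 -1;-12 5 60 0 0 0 -1;-18 10 90 0 0 0 -1;-25 18 115 0 0 0 -1;-25 22 115 0 0 0 -1",
)

```text
t: 6.38
ee_pos: [0.5384, 0.0482, 0.1522]
tool_rot: [0.341, 2.106, -2.15]
ft_force: [-0.5, -0.5, 0.4]
opening: 0.005
```

```bash
python3 - <<'E'
from h import *
st()
c=calibration("wrist");i=capture("wrist")[:,:,::-1];cv2.imwrite("pics/w9.png",i);st()
print(proj(c,(*PR,.125)),proj(c,sense()["ee_pos"]));print(to((*PR,.13)),to((*PR,.113)))
E
```

```text
6.38 [0.5384 0.0482 0.1522] F [-0.5 -0.5  0.4] op 0.01 x [-0.968  0.076 -0.238] y [ 0.236 -0.03  -0.971] z [-0.081 -0.997  0.011]
6.43 [0.5381 0.0519 0.1515] F [ 0.7  0.3 -0.1] op 0.01 x [-0.969  0.073 -0.237] y [ 0.236 -0.026 -0.971] z [-0.077 -0.997  0.008]
[260.91452188 257.52761117] [267.61046287 268.5232465 ]
[ 5.5 20.8 -4.2] [ 9.6 37.3 -4.4]
```

View pics/w9.png

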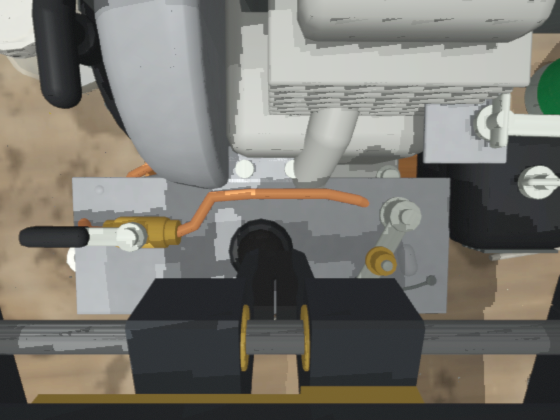

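Call:
drive_tool(
  targets="2 7 -1 0 0 0 -1;4 14 -3 0 0 0 -1;5 20 -4 0 0 0 -1;5 20 -4 0 0 0 -1;5 20 -4 0 0 0 -1",
)

```text
t: 6.85
ee_pos: [0.5381, 0.0569, 0.1303]
tool_rot: [0.334, 2.108, -2.145]
ft_force: [0.7, 0.4, 0.3]
opening: 0.008
```

```bash
python3 - <<'E'
from h import *
st();print(to((*PR,.13)),to((*PR,.113)))
E
```

```text
6.85 [0.5381 0.0569 0.1303] F [0.7 0.4 0.3] op 0.01 x [-0.969  0.071 -0.236] y [ 0.235 -0.026 -0.972] z [-0.075 -0.997  0.009]
[0.1 0.3 0.9] [ 4.1 16.9  0.7]
```

Call:
drive_tool(
  targets="1 4 0 0 0 0 -1;2 7 0 0 0 0 -1;3 10 0 0 0 0 -1;3 13 0 0 0 0 -1;4 15 0 0 0 0 -1",
)

```text
t: 7.27
ee_pos: [0.5385, 0.0576, 0.1158]
tool_rot: [0.329, 2.108, -2.145]
ft_force: [-1.7, 0.0, 6.2]
opening: 0.007
```

```bash
python3 - <<'E'
from h import *
st()
E
```

```text
7.27 [0.5385 0.0576 0.1158] F [-1.7  0.   6.2] op 0.01 x [-0.97   0.068 -0.235] y [ 0.233 -0.025 -0.972] z [-0.072 -0.997  0.009]
```

Call:
drive_tool(
  targets="0 1 0 0 0 0 -1;0 2 0 0 0 0 -1;1 3 0 0 0 0 -1;1 3 0 0 0 0 -1;1 4 0 0 0 0 -1",
)

```text
t: 7.68
ee_pos: [0.5387, 0.0576, 0.1144]
tool_rot: [0.327, 2.108, -2.147]
ft_force: [-11.6, 0.7, 28.4]
opening: 0.005
```

```bash
python3 - <<'E'
from h import *
st()
E
```

```text
7.68 [0.5387 0.0576 0.1144] F [-11.6   0.7  28.4] op 0.01 x [-0.97   0.069 -0.233] y [ 0.231 -0.026 -0.973] z [-0.073 -0.997  0.009]
```

The stop is clearly reached at z=0.1144. I'll let the bulb right up, then press again less hard.

Call:
drive_tool(
  targets="-1 -5 0 0 0 0 -1;-2 -10 0 0 0 0 -1;-4 -16 0 0 0 0 -1;-5 -20 0 0 0 0 -1;-5 -20 0 0 0 0 -1",
)

```text
t: 8.1
ee_pos: [0.5394, 0.0579, 0.1357]
tool_rot: [0.329, 2.109, -2.145]
ft_force: [-0.0, 0.4, -0.9]
opening: 0.003
```

```bash
python3 - <<'E'
from h import *
st();c=calibration("wrist");i=capture("wrist")[:,:,::-1];cv2.imwrite("pics/w10.png",i)
print(to((.5384,.0565,.1145)))
E
```

```text
8.1 [0.5394 0.0579 0.1357] F [-0.   0.4 -0.9] op 0.0 x [-0.97   0.069 -0.234] y [ 0.233 -0.025 -0.972] z [-0.073 -0.997  0.008]
[ 5.5 20.1  1.2]
```

View pics/w10.png

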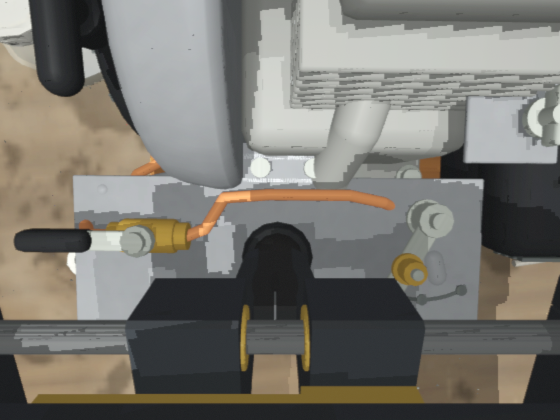

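Call:
drive_tool(
  targets="1 5 0 0 0 0 -1;2 10 0 0 0 0 -1;4 15 1 0 0 0 -1;5 19 1 0 0 0 -1;5 21 1 0 0 0 -1",
)

```text
t: 8.57
ee_pos: [0.5396, 0.0574, 0.1144]
tool_rot: [0.328, 2.108, -2.145]
ft_force: [-10.1, 2.1, 36.0]
opening: 0.007
```

Call:
drive_tool(
  targets="0 1 0 0 0 0 -1;0 1 0 0 0 0 -1;0 1 0 0 0 0 -1;0 2 0 0 0 0 -1;0 2 0 0 0 0 -1",
)

```text
t: 8.98
ee_pos: [0.5396, 0.0575, 0.1145]
tool_rot: [0.327, 2.107, -2.145]
ft_force: [-10.3, 1.8, 29.4]
opening: 0.004
```

Call:
drive_tool(
  targets="-1 -6 0 0 0 0 -1;-3 -14 0 0 0 0 -1;-5 -22 0 0 0 0 -1;-7 -30 0 0 0 0 -1;-8 -36 0 0 0 0 -1",
)

```text
t: 9.4
ee_pos: [0.5385, 0.0576, 0.1512]
tool_rot: [0.326, 2.107, -2.147]
ft_force: [-0.1, 0.8, 0.1]
opening: 0.004
```

```bash
python3 - <<'E'
from h import *
st();c=calibration("wrist");i=capture("wrist")[:,:,::-1];cv2.imwrite("pics/w11.png",i)
for z in(.16,.132):print(chw(0,.012),to((*chw(0,.012),z)))
E
```

```text
9.4 [0.5385 0.0576 0.1512] F [-0.1  0.8  0.1] op 0.0 x [-0.97   0.067 -0.233] y [ 0.232 -0.027 -0.972] z [-0.072 -0.997  0.011]
[0.52237396 0.03443577] [ 12.6 -11.   24.3]
[0.52237396 0.03443577] [19.1 16.3 24.1]
```

View pics/w11.png

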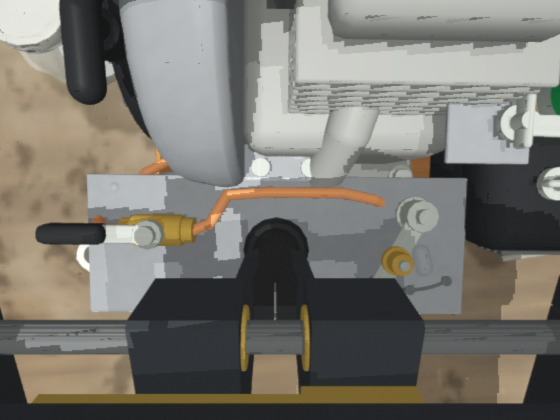

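```bash
cat >> h.py <<'E'
def chf(yk,gap,b=.013,xo=-.0565):
    return CH+xo*ex+(yk+.007+b+gap)*ey
E
python3 - <<'E'
from h import *
for yk,g,z in((.0288,.015,.155),(.0288,.015,.134)):print(chf(yk,g).round(4),to((*chf(yk,g),z)))
E
```

```text
[0.5016 0.0395] [ 34.3 -11.1  20.8]
[0.5016 0.0395] [39.2  9.3 20.6]
```

Call:
drive_tool(
  targets="10 -4 5 0 0 0 -1;20 -8 10 0 0 0 -1;34 -11 20 0 0 0 -1;36 -2 20 0 0 0 -1;39 8 20 0 0 0 -1",
)

```text
t: 9.87
ee_pos: [0.5027, 0.0392, 0.1389]
tool_rot: [0.315, 2.108, -2.157]
ft_force: [0.1, -0.3, -0.5]
opening: 0.003
```

```bash
python3 - <<'E'
from h import *
st();c=calibration("wrist");i=capture("wrist")[:,:,::-1];cv2.imwrite("pics/w12.png",i);st()
for y in(.0288,.02,.01,0,-.01,-.02,-.0288):print(y,to((*chf(y,0),.134)))
E
```

```text
9.87 [0.5027 0.0392 0.1389] F [ 0.1 -0.3 -0.5] op 0.0 x [-0.973  0.066 -0.223] y [ 0.221 -0.031 -0.975] z [-0.072 -0.997  0.015]
9.92 [0.5048 0.0407 0.1382] F [ 1.4  0.5 -1.1] op 0.01 x [-0.972  0.067 -0.224] y [ 0.223 -0.028 -0.974] z [-0.072 -0.997  0.012]
0.0288 [ 4.1  3.5 16.4]
0.02 [ 4.2  3.6 25.2]
0.01 [ 4.2  3.7 35.2]
0 [ 4.3  3.8 45.2]
-0.01 [ 4.4  3.9 55.2]
-0.02 [ 4.5  4.  65.2]
-0.0288 [ 4.5  4.1 74. ]
```

View pics/w12.png

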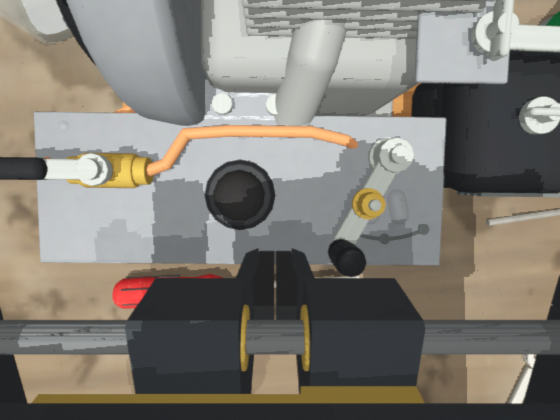

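The bulb is up at (240,195) and the fingertip at (275,255) is left of the knob at (347,255). Starting the choke push.

Call:
drive_tool(
  targets="4 4 6 0 0 0 -1;4 4 12 0 0 0 -1;4 4 18 0 0 0 -1;4 4 24 0 0 0 -1;4 4 30 0 0 0 -1",
)

```text
t: 10.33
ee_pos: [0.5003, 0.0152, 0.1372]
tool_rot: [0.3, 2.12, -2.151]
ft_force: [-9.9, 12.9, 4.7]
opening: 0.005
```

```bash
python3 - <<'E'
from h import *
st()
for y in(0,-.01,-.02,-.0288):print(y,to((*chf(y,0),.134)))
E
```

```text
10.33 [0.5003 0.0152 0.1372] F [-9.9 12.9  4.7] op 0.01 x [-0.975  0.062 -0.214] y [ 0.213 -0.021 -0.977] z [-0.065 -0.998  0.007]
0 [ 1.5  3.1 19.5]
-0.01 [ 1.6  3.1 29.5]
-0.02 [ 1.7  3.2 39.5]
-0.0288 [ 1.8  3.2 48.3]
```

```bash
python3 - <<'E'
from h import *
i=capture("wrist")[:,:,::-1];cv2.imwrite("pics/w13.png",i);st();print(sense()["wrist_torque"])
E
```

```text
10.38 [0.5001 0.0133 0.1372] F [-2.1  2.9 -0. ] op 0.0 x [-0.975  0.064 -0.214] y [ 0.213 -0.023 -0.977] z [-0.068 -0.998  0.009]
[0.65946904 0.67356337 0.09800015]
```

View pics/w13.png

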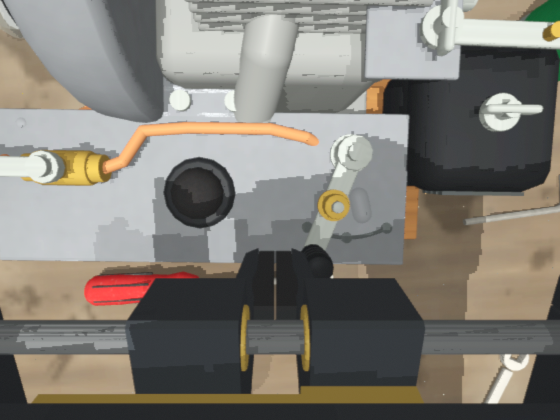

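The lever moved on; the push peaked at about 16 N as it broke out of the notch and is now 3.6 N. I'll go on in smaller steps, following the arc so friction drags less.

Call:
drive_tool(
  targets="1 1 2 0 0 0 -1;1 2 4 0 0 0 -1;2 3 6 0 0 0 -1;2 3 8 0 0 0 -1;2 3 10 0 0 0 -1",
)

```text
t: 10.8
ee_pos: [0.4998, 0.0021, 0.136]
tool_rot: [0.301, 2.12, -2.158]
ft_force: [-1.3, -0.4, -0.2]
opening: 0.008
```

```bash
python3 - <<'E'
from h import *
st()
i=capture("wrist")[:,:,::-1];cv2.imwrite("pics/w14.png",i)
for y in(0,-.01,-.02,-.0288):print(y,to((*chf(y,0),.134)))
E
```

```text
10.8 [0.4998 0.0021 0.136 ] F [-1.3 -0.4 -0.2] op 0.01 x [-0.975  0.066 -0.211] y [ 0.21  -0.024 -0.977] z [-0.069 -0.998  0.01 ]
0 [1.6 1.8 5.6]
-0.01 [ 1.7  1.9 15.6]
-0.02 [ 1.7  2.  25.6]
-0.0288 [ 1.8  2.1 34.4]
```

View pics/w14.png

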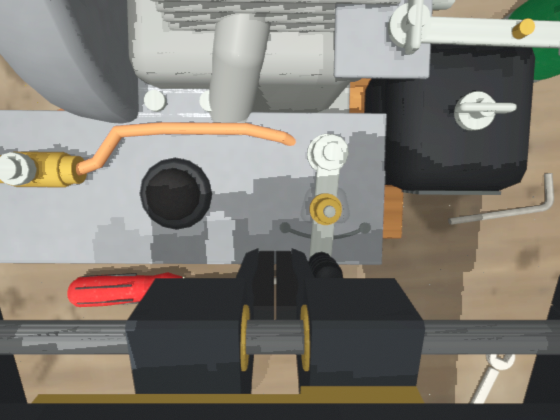

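The lever sits in the half notch, along -x. Pushing on slowly.

Call:
drive_tool(
  targets="0 1 2 0 0 0 -1;0 1 4 0 0 0 -1;0 1 6 0 0 0 -1;0 1 8 0 0 0 -1;0 1 10 0 0 0 -1",
)

```text
t: 11.27
ee_pos: [0.4995, -0.0084, 0.1355]
tool_rot: [0.301, 2.121, -2.158]
ft_force: [-1.0, 2.6, 0.4]
opening: 0.003
```

```bash
python3 - <<'E'
from h import *
st()
for y in(0,-.01,-.02,-.0288):print(y,to((*chf(y,0),.134)))
E
```

```text
11.27 [ 0.4995 -0.0084  0.1355] F [-1.   2.6  0.4] op 0.0 x [-0.975  0.066 -0.21 ] y [ 0.209 -0.024 -0.978] z [-0.07  -0.998  0.01 ]
0 [ 1.9  1.1 -4.1]
-0.01 [2.  1.2 5.9]
-0.02 [ 2.1  1.3 15.9]
-0.0288 [ 2.1  1.3 24.7]
```

Call:
drive_tool(
  targets="0 0 2 0 0 0 -1;-1 0 4 0 0 0 -1;-1 0 6 0 0 0 -1;-1 0 8 0 0 0 -1;-2 0 10 0 0 0 -1",
)

```text
t: 11.68
ee_pos: [0.4999, -0.0157, 0.1358]
tool_rot: [0.296, 2.124, -2.152]
ft_force: [-4.7, 5.1, 1.0]
opening: 0.005
```

```bash
python3 - <<'E'
from h import *
st()
print(to((*chf(-.0288,0),.134)))
i=capture("wrist")[:,:,::-1];cv2.imwrite("pics/w15.png",i)
E
```

```text
11.68 [ 0.4999 -0.0157  0.1358] F [-4.7  5.1  1. ] op 0.01 x [-0.976  0.063 -0.209] y [ 0.208 -0.02  -0.978] z [-0.066 -0.998  0.006]
[ 3.1  1.3 17.5]
```

View pics/w15.png

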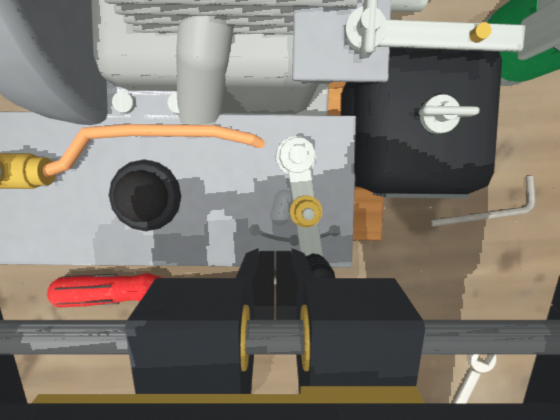

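The lever is past half; its tip now points to the right. Carrying on to the stop.

Call:
drive_tool(
  targets="0 0 2 0 0 0 -1;0 0 4 0 0 0 -1;-1 0 6 0 0 0 -1;-1 0 8 0 0 0 -1;-2 0 10 0 0 0 -1",
)

```text
t: 12.15
ee_pos: [0.5012, -0.0283, 0.1364]
tool_rot: [0.298, 2.122, -2.157]
ft_force: [0.1, 0.5, 0.1]
opening: 0.002
```

```bash
python3 - <<'E'
from h import *
st()
print(to((*chf(-.0288,0),.134)))
i=capture("wrist")[:,:,::-1];cv2.imwrite("pics/w16.png",i)
E
```

```text
12.15 [ 0.5012 -0.0283  0.1364] F [0.1 0.5 0.1] op 0.0 x [-0.976  0.065 -0.209] y [ 0.208 -0.023 -0.978] z [-0.069 -0.998  0.009]
[5.3 1.3 5. ]
```

View pics/w16.png

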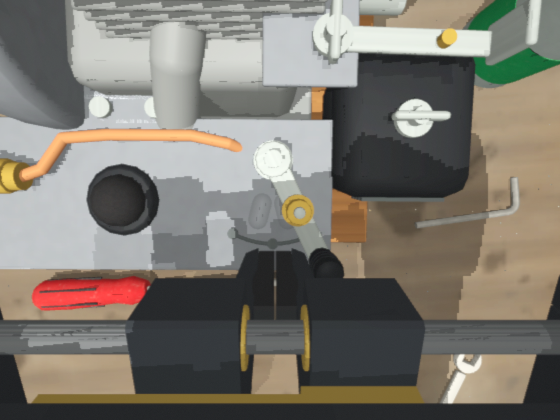

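It has sprung over to full. A gentle push will confirm the stop.

Call:
drive_tool(
  targets="0 0 2 0 0 0 -1;0 0 3 0 0 0 -1;0 0 4 0 0 0 -1;0 0 5 0 0 0 -1;0 0 6 0 0 0 -1",
)

```text
t: 12.62
ee_pos: [0.5012, -0.0347, 0.1365]
tool_rot: [0.299, 2.122, -2.157]
ft_force: [0.6, 1.2, 0.2]
opening: 0.006
```

```bash
python3 - <<'E'
from h import *
st()
E
```

```text
12.62 [ 0.5012 -0.0347  0.1365] F [0.6 1.2 0.2] op 0.01 x [-0.976  0.066 -0.21 ] y [ 0.208 -0.023 -0.978] z [-0.069 -0.998  0.009]
```

Call:
drive_tool(
  targets="0 0 1 0 0 0 -1;0 0 2 0 0 0 -1;0 0 2 0 0 0 -1;0 0 3 0 0 0 -1;0 0 3 0 0 0 -1",
)

```text
t: 13.03
ee_pos: [0.5013, -0.0352, 0.1365]
tool_rot: [0.297, 2.125, -2.151]
ft_force: [-0.6, 5.8, 0.3]
opening: 0.004
```

At the stop: 5.8 N with no movement. Backing off left, then up to the viewing pose.

Call:
drive_tool(
  targets="0 0 -8 0 0 0 -1;0 -5 -15 0 0 0 -1;0 -35 -20 0 0 0 -1;0 -70 -25 0 0 0 -1;0 -100 -30 0 0 0 -1",
)

```text
t: 13.45
ee_pos: [0.481, -0.0032, 0.2357]
tool_rot: [0.294, 2.124, -2.154]
ft_force: [0.9, 0.2, 0.8]
opening: 0.007
```

```bash
python3 - <<'E'
from h import *
st();print(to((.441,.054,.30)))
E
```

```text
13.45 [ 0.481  -0.0032  0.2357] F [0.9 0.2 0.8] op 0.01 x [-0.976  0.063 -0.208] y [ 0.207 -0.021 -0.978] z [-0.066 -0.998  0.007]
[ 29.2 -72.4 -54. ]
```

Call:
drive_tool(
  targets="8 -24 -18 0 0 -4 -1;16 -48 -36 0 0 -8 -1;29 -72 -54 0 0 -12 -1;29 -72 -54 0 0 -12 -1;29 -72 -54 0 0 -12 -1",
)

```text
t: 13.87
ee_pos: [0.4417, 0.0543, 0.3005]
tool_rot: [-0.074, -2.181, 2.198]
ft_force: [0.9, 0.0, -0.7]
opening: 0.007
```

```bash
python3 - <<'E'
from h import *
st();c=calibration("wrist");im=capture("wrist")[:,:,::-1].copy();st()
np.save("c17.npy",c["T"])
cv2.imwrite("pics/w17.png",im)
cv2.imwrite("pics/w17z.png",cv2.resize(im[10:150,130:420],None,fx=2.7,fy=2.7,interpolation=cv2.INTER_CUBIC))
cv2.imwrite("pics/top1.png",capture("top")[:,:,::-1]);cv2.imwrite("pics/side1.png",capture("side")[:,:,::-1])
a=cv2.imread("pics/top0.png")[110:270,200:420];b=cv2.imread("pics/top1.png")[110:270,200:420]
cv2.imwrite("pics/cmp.png",cv2.resize(np.vstack([a,b]),None,fx=1.8,fy=1.8))
E
```

```text
13.87 [0.4417 0.0543 0.3005] F [ 0.9  0.  -0.7] op 0.01 x [-0.998  0.065 -0.003] y [ 0.002 -0.008 -1.   ] z [-0.065 -0.998  0.008]
13.92 [0.441  0.053  0.2994] F [-0.1  0.6 -0.9] op 0.0 x [-0.998  0.066 -0.   ] y [-0.    -0.009 -1.   ] z [-0.066 -0.998  0.009]
```

View pics/w17z.png

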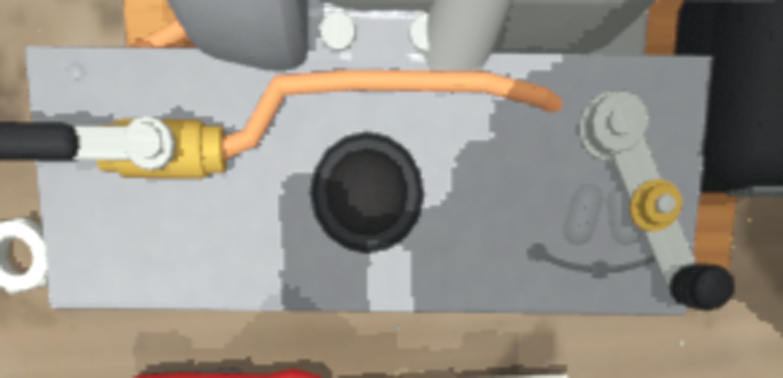

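View pics/cmp.png

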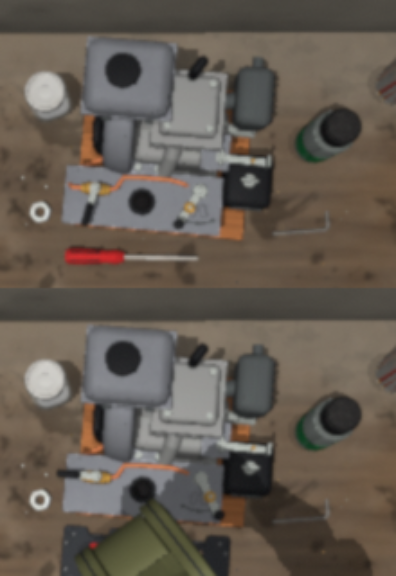

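View pics/side1.png

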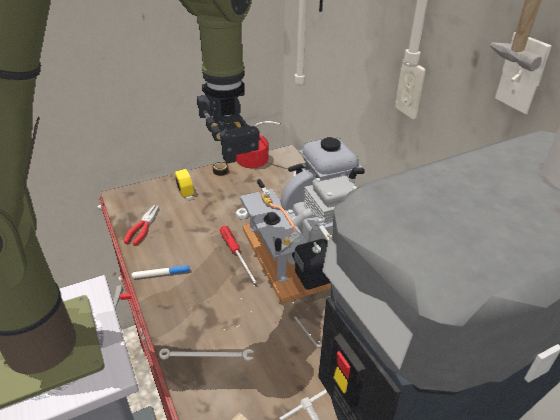

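```bash
python3 - <<'E'
from h import *
a=cv2.imread("pics/top0.png",0).astype(np.float32);b=cv2.imread("pics/top1.png",0).astype(np.float32)
for n,(r,c) in {"tank":((128,178),(240,302)),"head":((145,200),(280,355)),"throttle":((185,215),(300,355)),"bench":((130,200),(60,120)),"can":((160,205),(360,405)),"jar":((145,180),(208,242))}.items():
    s=np.s_[r[0]:r[1],c[0]:c[1]];f=cv2.Laplacian
    x=cv2.GaussianBlur(a[s],(0,0),1);y=cv2.GaussianBlur(b[s],(0,0),1)
    print(n,cv2.phaseCorrelate(x-x.mean(),y-y.mean(),cv2.createHanningWindow((x.shape[1],x.shape[0]),cv2.CV_32F)))
c=calibration("wrist");c["T"]=np.load("c17.npy")
Z=lambda x,y:(x/2.7+130-.3,y/2.7+10-.3)
for k,(p,z) in {"tap":((150,139),.142),"grip":((72,140),.138),"gripL":((0,140),.138),"cpiv":((619,121),.125),"knob":((706,286),.147),"primer":((367,192),.114),"FL":((50,306),.105),"FR":((686,313),.105),"BL":((28,46),.105),"BR":((712,57),.105)}.items():print(k,onz(c,*Z(*p),z).round(4))
E
```

```text
tank ((-0.07885789232877727, 0.15460539930622375), 1.0139978464692831)
head ((0.5796295317373961, -0.3189485872016107), 1.008742611779107)
throttle ((0.3694152738418097, -0.1845443881961959), 0.8053069284227159)
bench ((0.012580704714494573, -0.010931889401064154), 0.986088780120567)
can ((0.4343193934458647, 0.47312785605245367), 0.998836939305435)
jar ((0.0035421930056429574, 0.030764141355827945), 0.9909215779216202)
tap [0.5559 0.1212 0.142 ]
grip [0.5577 0.1466 0.138 ]
gripL [0.5591 0.1692 0.138 ]
cpiv [ 0.5537 -0.0285  0.125 ]
knob [ 0.5007 -0.0515  0.147 ]
primer [0.5378 0.0555 0.114 ]
FL [0.5067 0.1745 0.105 ]
FR [ 0.489  -0.0589  0.105 ]
BL [0.592  0.1668 0.105 ]
BR [ 0.574 -0.065  0.105]
```

```bash
python3 - <<'E'
from h import *
st();print(job_done())
E
```

```text
14.02 [0.4404 0.0523 0.2986] F [-0.2  0.8 -0.4] op 0.0 x [-0.998  0.067  0.002] y [-0.003 -0.01  -1.   ] z [-0.067 -0.998  0.01 ]
the job is handed in; nothing more can be done
None
```

The engine is set for a cold start and the job is handed in at 14.0 s. Only the shut fingertips were meant to touch anything, and the pictures show no other contact.

- **Fuel tap:** pushed to its open stop, where the force rose from 5 to 8 N with no further movement. In the last picture the lever lies within about 0.01 rad of the pipe direction.
- **Primer bulb:** pressed to its stop twice, both times ending at 0.114 m. After each press I raised the fingertip 10 mm or more above the bulb's top. The pictures after the second press show it fully up.
- **Choke:** moved from run through half to full. At the stop, 5.8 N gave no further movement, and the last picture puts the lever at about 0.99.
- **Engine and surroundings:** the plate corners, bulb centre and spindles measure within about 1.5 mm of the first look, which is the measuring accuracy. The top-view image match agrees to under 0.7 px (about 2 mm). The larger shifts in that match were at the cylinder head, throttle arm and spray can. I put those down to the arm's changed shadow.

**Higher forces than planned:**
- The bulb presses peaked at about 37 N total, because they bottomed out hard.
- The choke briefly took about 16 N sideways as it left the run notch. I saw no engine shift from either.

**Check that disagreed:** the side camera's first position estimates were 5 to 11 mm off from the top and wrist views. I went by the top and wrist views, which agreed with each other to about 3 mm.

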